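Let the fat battery out of its rocker-gate dispenser

ROBOT

A 6-joint arm with a two-finger parallel gripper is mounted at the origin on the work surface. World frame = base frame: x ahead of the robot, y to its left, z up, the work surface at z = 0. Lengths are in mm, angles in rad, forces in N, time in s.
With the tool pointing down it reaches from about 350 to 975 mm from the base axis. Payload 7.1 kg.
Tool frame: the origin (TCP) lies on the front face of the gripper's body, between the roots of the fingers; the fingertips stand 80 mm ahead of it and the grasp point (between the pads) lies 61 mm ahead of it (env.tips_ahead is the distance from the TCP to the fingertips, in mm); z points along the fingers, y is the direction in which the jaws open and shut (so a half turn about z gives the same grasp; the last joint's range is limited). The gripper opens to 88 mm and grips with 3 to 60 N. Pads are 20 mm wide; open, the fingers measure 115 mm over their backs; the gripper's body (75 mm by 178 mm) begins 61 mm behind the grasp point.
Start: joints at [1.256, 0.423, 1.63, -0, 1.089, -0.019], TCP at [182.159, 597.849, 302.675] pointing down, gripper open.
Joint ranges: [-3, 3], [-0.9, 2.11], [0.09, 2.58], [-1.31, 4.45], [0.11, 2.69], [-2.54, 2.54]. Speed limits (rad/s): [2.39, 2.39, 3.01, 3.14, 3.14, 3.14].

INTERFACE

Orientations are given as a unit quaternion [x, y, z, w].
In Python, from station import env, set_gripper, viewer, workorder gives the robot as it stands. Calls block until the motion is done:
- env.reach(position, orientation): joint-space move of the TCP to a pose.
- env.move_l(position, rot=None, rate=150, f_stop=None): straight line of the TCP; rot=None keeps the orientation; rate is the mean speed in mm/s. With f_stop (N) it stops when the force on the tool has changed by that much, and returns True; else False.
- env.move_joints(angles): joint-space move.
- set_gripper(opening): finger opening in mm; the grip force is fixed at half the most; returns when the fingers have stopped.
- env.hold(seconds).
- env.ik(position, orientation): joint angles nearest the present ones, or None.
- env.read_state(): the state.
- viewer.camera(name): name is "side" or "top" or "wrist"; returns the picture (480x640x3 uint8, blue, green, red); there is no depth.
- viewer.camera_params(name): a dict with "fx", "fy", "cx", "cy" (pixels), "pose" (4x4, takes a point from camera to world coordinates); the wrist camera has in their place "tool_from_camera" (4x4, takes a point from camera to tool coordinates, whose origin is the TCP and whose axes are the flange's). Camera axes: x right, y up, looking along -z (the intrinsics and any distortion apply to the point x, -y, -z); pixel columns grow to the right and rows downward; lengths in mm; the calibration is good to about 2 mm. A picture is of the moment at which its call begins: read the wrist's pose just before it. camera_params takes no time and is no camera call.
A pose or a line that the arm cannot do raises env.IKError and nothing moves.
- workorder.sign_off(): hands the job in, once; it reports no verdict.
The state is a dict: "time_s": time; "qpos": joint angles; "dq": joint speeds; "tau": joint torques, N m; "tool_pos": TCP position; "orientation": TCP orientation; "force": force on the tool from outside, world axes, zero at the start; "wrist_torque": the same for the moment, N m; "width": finger opening in mm.
Only numpy, scipy, OpenCV 4.12 (cv2) and the standard library are available. Lean on these libraries where they do the work, as an engineer would, in place of code of your own. Each camera call takes 0.05 s, during which the arm holds its last target. There are 200 camera calls.

TASK

For the torch, let the fat battery out: with the fingertips press down the rear paddle of the dispenser that holds the fat battery, so its gate lifts and the battery rolls into the trough in front, then let the paddle come back up so the gate is shut again. Do not touch or lift either battery, leave the dispenser with the slim battery alone, and do not knock the whistle, yo-yo, torch or prism out of place.

Things in the scene. Friction and masses are not known exactly. Their poses are not given: they have to be found in the camera images.
- fat_dispenser: fixed wooden dispenser with the fat battery, same as the other. Origin on the surface, mid lane; x to its rear, y left, z up. Front trough x -110 to -55 mm inside (floor 6, walls 38 mm high); lane y -33 to 33 mm slopes up to the rear, 22 mm high at x -55, 46 at x 58; gate across it at x -10. Lever on the left (y 50), pivot at x 70, 86 mm high. Nothing above 100 mm while shut.
- slim_dispenser: fixed wooden dispenser with the slim battery, same as the other. Origin on the surface, mid lane; x to its rear, y left, z up. Front trough x -110 to -55 mm inside (floor 6, walls 38 mm high); lane y -33 to 33 mm slopes up to the rear, 22 mm high at x -55, 46 at x 58; gate across it at x -10. Lever on the left (y 50), pivot at x 70, 86 mm high. Nothing above 100 mm while shut.
- fat_paddle (a point): flat aluminium press paddle, rear end of the fat battery's lever: 32 (x) by 34 (y) by 5 mm. This point: centre of its top face, at x 135, y 36, z 93.5 mm of the dispenser when shut, axes as the dispenser's; 65 mm behind the pivot. Pressed, it tips down to the rear, some 27 mm to a firm stop, against a light spring (about 1 N, 3 to 4 N at the stop), and springs back.
- slim_paddle (a point): flat aluminium press paddle, rear end of the slim battery's lever: 32 (x) by 34 (y) by 5 mm. This point: centre of its top face, at x 135, y 36, z 93.5 mm of the dispenser when shut, axes as the dispenser's; 65 mm behind the pivot. Pressed, it tips down to the rear, some 27 mm to a firm stop, against a light spring (about 1 N, 3 to 4 N at the stop), and springs back.
- fat_rocker (a joint): rocking lever of the fat battery's dispenser, rad: 0 = gate shut (at rest), grows as the paddle is pressed, firm stop at 0.42 = gate fully up. From about 0.35 the battery passes under the gate.
- slim_rocker (a joint): rocking lever of the slim battery's dispenser, rad: 0 = gate shut (at rest), grows as the paddle is pressed, firm stop at 0.42 = gate fully up.
- fat_battery: black battery with steel ends, 34 mm thick, 61 mm long, about 140 g, loose, lying across the lane behind the shut gate. Origin: its centre; y along its length. Once the gate is up it rolls down into the trough within about a second.
- slim_battery: black battery with steel ends, 14.5 mm thick, 50 mm long, about 24 g, loose, lying behind the shut gate of the other dispenser. Origin: its centre; y along its length.
- whistle: blue plastic whistle, 55 by 20 by 24 mm, loose, lying between the two dispensers. Origin: centre of its underside. Bystander.
- yoyo: wooden yo-yo lying flat, 56 mm across, 34 mm high, loose, behind the gap between the dispensers. Origin: centre of its underside. Bystander.
- torch: aluminium torch lying on its side, 140 mm long, 42 mm thick at the head, loose, to the right. Origin: underside, near its head. Bystander.
- prism: glass prism, triangular, 70 mm long, 30 mm high, loose, to the left. Origin: centre of its underside. Bystander.
Not all that is in view belongs to the job. What is shaped like the fat_battery but blue or yellow is not meant.

How it is judged:
By the outcome, as a careful person would: the job done as asked, in the order asked, and still so for the second after the job is handed in, with the robot touching nothing.
It also fails if it takes over 32 s, if anything falls off the work surface, if the arm or the gripper's body presses on something with over 40 N, if the wrist force passes 120 N, or if a joint passes its speed limit or range.

## Working session

There is one attempt and no reset: what is moved stays moved. The work goes in short steps, each a Python script; the robot and the scene stay as the last script left them, time stands still between calls to the robot, and variables do not carry over. Pictures are saved under pics/ and viewed, about 8 in all and at most 12, crops included, and the job is handed in when it is done.

```bash
mkdir -p pics; python3 - <<'E'
from station import env,viewer
import cv2,numpy as np
for n in("top","side"):
    cv2.imwrite(f"pics/{n}0.png",viewer.camera(n))
np.set_printoptions(precision=3,suppress=True)
for n in("top","side","wrist"):
    print(n,viewer.camera_params(n))
s=env.read_state();print(s["time_s"],s["tool_pos"],s["orientation"],s["force"])
E
```

```text
top {'fx': 621.5359833033858, 'fy': 621.5359833033858, 'cx': 311.31320338859916, 'cy': 240.06973395783143, 'pose': array([[   0.08 ,    0.973,   -0.215,  233.491],
       [  -0.997,    0.078,   -0.016,    1.538],
       [   0.001,    0.215,    0.977, 1247.769],
       [   0.   ,    0.   ,    0.   ,    1.   ]])}
side {'fx': 456.1700550548711, 'fy': 456.1700550548711, 'cx': 324.9083899723472, 'cy': 240.14996898235103, 'pose': array([[   0.966,    0.15 ,   -0.21 ,  283.915],
       [  -0.258,    0.55 ,   -0.794, -809.07 ],
       [  -0.004,    0.822,    0.57 ,  655.549],
       [   0.   ,    0.   ,    0.   ,    1.   ]])}
wrist {'fx': 422.3544736302008, 'fy': 422.3544736302008, 'cx': 319.25128069468013, 'cy': 240.2113010519163, 'tool_from_camera': array([[ -0.001,   0.966,   0.258,  70.652],
       [  1.   ,   0.001,   0.   ,  -0.797],
       [ -0.   ,   0.258,  -0.966, -80.998],
       [  0.   ,   0.   ,   0.   ,   1.   ]])}
0.1 [182.043 597.487 301.979] [ 0.147  0.989 -0.001 -0.   ] [-0.247  1.212  0.405]
```

View pics/top0.png

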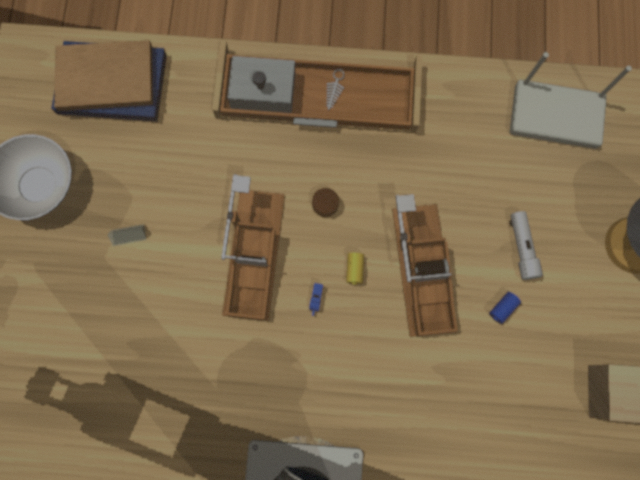

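View pics/side0.png

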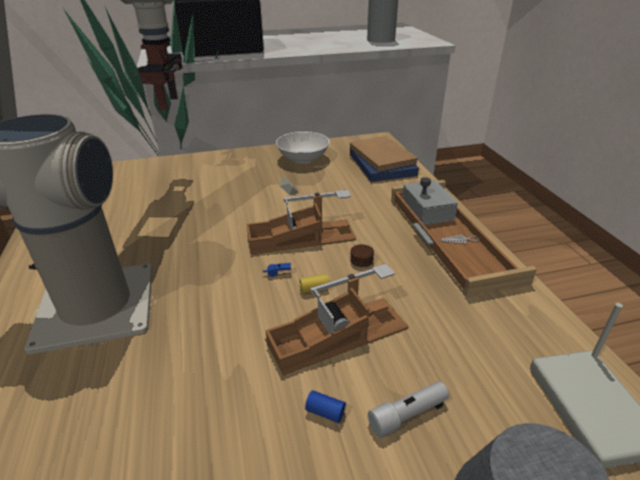

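```bash
cat > h.py <<'E'
import cv2,numpy as np
from station import viewer
def ray(n,u,v):
    p=viewer.camera_params(n);T=p["pose"]
    d=T[:3,:3]@np.array([(u-p["cx"])/p["fx"],-(v-p["cy"])/p["fy"],-1]);return T[:3,3],d
def onz(n,u,v,z):
    o,d=ray(n,u,v);return o+d*(z-o[2])/d[2]
def tri(a,b):
    (o1,d1),(o2,d2)=ray("top",*a),ray("side",*b)
    k=np.linalg.lstsq(np.c_[d1,-d2],o2-o1,rcond=None)[0]
    p,q=o1+k[0]*d1,o2+k[1]*d2;return (p+q)/2,np.linalg.norm(p-q)
def paddle(n,img,u,v,r=14):
    c=img[v-r:v+r,u-r:u+r];h=cv2.cvtColor(c,cv2.COLOR_BGR2HSV)
    m=cv2.inRange(h,(0,0,125),(180,60,255))
    m=cv2.morphologyEx(m,cv2.MORPH_OPEN,np.ones((7,7) if n=="top" else (5,5)))
    k,l,s,cc=cv2.connectedComponentsWithStats(m)
    i=1+np.argmax(s[1:,4]);return cc[i]+[u-r,v-r],s[i]
E
python3 - <<'E'
from h import *
np.set_printoptions(precision=1,suppress=True)
t,s=cv2.imread("pics/top0.png"),cv2.imread("pics/side0.png")
for nm,a,b in(("R",(405,203),(384,272)),("L",(241,184),(343,194))):
    A,sa=paddle("top",t,*a);B,sb=paddle("side",s,*b)
    print(nm,A,sa,B,sb,tri(A,B),onz("top",*A,93.5))
# wooden rim mask of right dispenser: print axis from trough front corners (z=38)
for nm,pts in(("R",[(418,335),(458,330)]),("L",[(224,314),(268,319)])):
    P=[onz("top",*p,38) for p in pts];d=P[1]-P[0];print(nm,P,"yaw",np.degrees(np.arctan2(d[0],-d[1])))
big=lambda im,y,x,h,w:cv2.resize(im[y:y+h,x:x+w],(w*4,h*4),interpolation=cv2.INTER_CUBIC)
T=np.hstack([big(t,170,205,140,90)[:],big(t,190,380,140,90)])
cv2.imwrite("pics/crop.png",T)
E
```

```text
R [405.5 202.7] [  6   6  18  17 285] [383.1 270.1] [  5   6  17  13 170] (array([ 575.7, -154.9,   92.5]), np.float64(0.004271554164337788)) [ 575.4 -154.7   93.5]
L [240.1 183.4] [  4   5  19  17 300] [342.4 193. ] [ 8 10 12  7 83] (array([588.8, 167.2,  92.7]), np.float64(0.010337072278044424)) [588.6 167.1  93.5]
R [array([ 329.1, -198.8,   38. ]), array([ 344.9, -275.5,   38. ])] yaw 11.600167731599136
L [array([339.5, 178.5,  38. ]), array([336.6,  92.4,  38. ])] yaw -1.8715995883266665
```

View pics/crop.png

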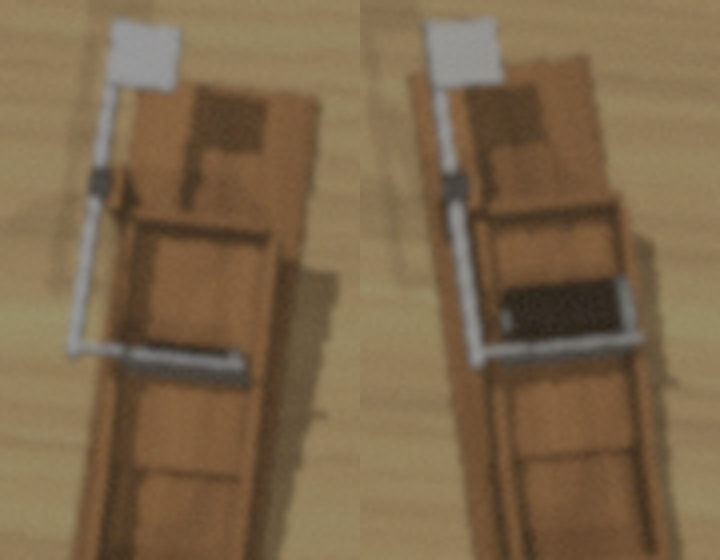

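The right-hand dispenser (gate near 431,268) holds the thick black battery. The left-hand one shows only a thin dark edge behind its gate, so that is the slim battery. The fat paddle is at (405,203) in the top view, and triangulation puts it at z 92.5, which agrees with the given 93.5.

```bash
python3 - <<'E'
from h import *
from station import env,set_gripper
from scipy.spatial.transform import Rotation as R
np.set_printoptions(precision=3,suppress=True)
a,b=onz("top",399,211,90),onz("top",408.7,280,90);d=a-b;yaw=np.arctan2(d[1],d[0]);print("yaw",np.degrees(yaw))
x=np.array([np.cos(yaw),np.sin(yaw),0]);y=np.array([-x[1],x[0],0]);z=np.array([0,0,-1.])
p=np.array([575.5,-154.8,0])+4*x
best=None
q0=np.array(env.read_state()["qpos"])
for s in(1,-1):
    q=R.from_matrix(np.c_[np.cross(s*y,z),s*y,z]).as_quat()
    j=env.ik([*p[:2],200+env.tips_ahead],q)
    print(j)
    if j is not None and (best is None or abs(j[5])<abs(best[1][5])): best=(q,j)
q=best[0]
set_gripper(0)
env.reach([*p[:2],200+env.tips_ahead],q)
env.move_l([*p[:2],115+env.tips_ahead])
s=env.read_state();print(s["time_s"],s["tool_pos"],s["force"],s["width"],s["qpos"])
for n in("top","side"): cv2.imwrite(f"pics/{n}1.png",viewer.camera(n))
t,s=(cv2.imread(f"pics/{n}1.png") for n in("top","side"))
f=lambda im,u,v:cv2.resize(im[v:v+150,u:u+130],(390,450),interpolation=cv2.INTER_CUBIC)
cv2.imwrite("pics/c1.png",np.hstack([f(t,350,150),f(s,300,190)]))
E
```

```text
yaw 10.592382891591427
[-0.28   0.413  1.706 -0.     1.023 -2.035]
[-0.28   0.413  1.706 -0.     1.023  1.106]
5.1417 [ 579.905 -154.091  195.511] [ 0.671  0.296 -0.659] 0.3509228436750843 [-0.28   0.525  1.755 -0.     0.861  1.106]
```

View pics/c1.png

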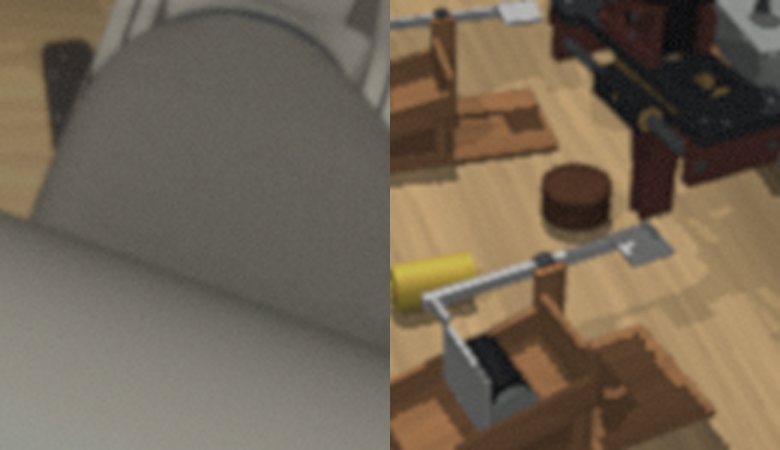

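The side crop shows the closed fingertips right above the fat paddle. The top view is blocked by the arm. Next I press.

```bash
python3 - <<'E'
from h import *
from station import env
p=env.read_state()["tool_pos"]
f=env.move_l([p[0],p[1],60+env.tips_ahead],rate=40,f_stop=10)
s=env.read_state();print(f,s["time_s"],s["tool_pos"][2]-80,s["force"])
env.hold(1.3)
s=env.read_state();print(s["time_s"],s["tool_pos"][2]-80,s["force"])
im=viewer.camera("side");cv2.imwrite("pics/s2.png",cv2.resize(im[220:390,250:430],None,fx=3,fy=3,interpolation=cv2.INTER_CUBIC))
E
```

```text
True 6.35 66.60559603937028 [-1.6816206   0.94420098 11.46543784]
7.65 66.79370826713316 [-2.17662067  1.12558162 10.30696675]
```

View pics/s2.png

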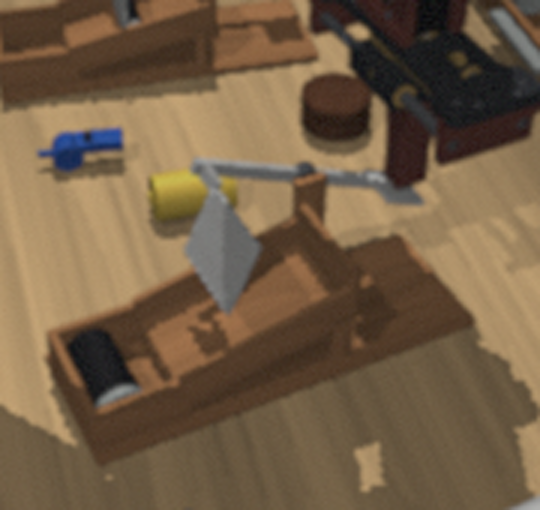

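The gate is fully up and the fat battery lies in the trough at crop (103,367). Next I raise the fingers and check that the gate shuts.

```bash
python3 - <<'E'
from h import *
from station import env
p=env.read_state()["tool_pos"]
env.move_l([p[0],p[1],120+env.tips_ahead],rate=50)
env.move_l([p[0],p[1],300],rate=150)
env.move_joints([1.256,0.423,1.63,0,1.089,1.106])
env.hold(.3)
s=env.read_state();print(s["time_s"],s["force"])
a,b=viewer.camera("top"),viewer.camera("side")
A,_=paddle("top",a,405,203);B,_=paddle("side",b,384,272);print(A,B,tri(A,B))
f=lambda im,u,v,w,h:cv2.resize(im[v:v+h,u:u+w],(400,500),interpolation=cv2.INTER_CUBIC)
cv2.imwrite("pics/c3.png",np.hstack([f(a,330,160,152,190),f(b,235,205,176,220)]))
# bystander change check
o=cv2.imread("pics/top0.png")
for n,(u,v) in dict(whistle=(316,298),yoyo=(326,203),torch=(526,246),prism=(128,235),slim=(252,250)).items():
    r=32;print(n,cv2.absdiff(o,a)[v-r:v+r,u-r:u+r].max())
E
```

```text
13.025 [-0.03910923  0.52986246 -0.18045144]
[405.29166667 202.35416667] [383.11242604 270.1183432 ] (array([ 576.16257928, -154.48779552,   92.11772981]), np.float64(0.60746044365423))
whistle 8
yoyo 11
torch 11
prism 9
slim 14
```

View pics/c3.png

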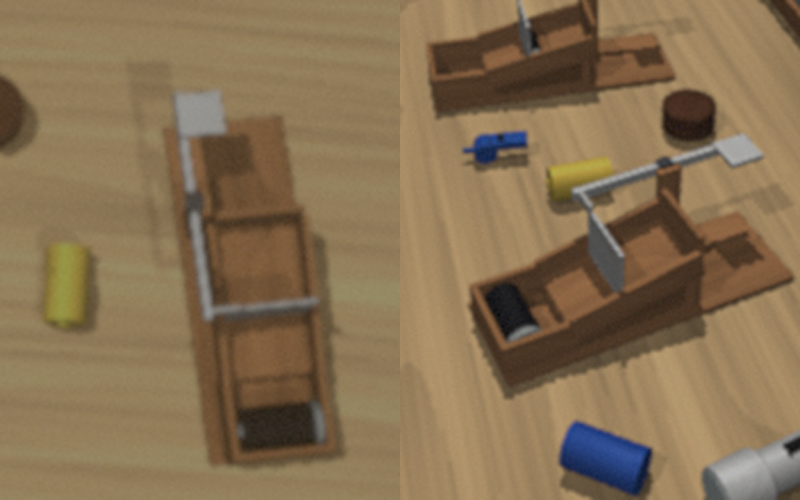

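The gate is shut (top crop 260,307), the paddle is back at rest, the battery is in the trough (280,427), and the bystanders have not moved.

```bash
python3 -c "
from station import workorder
print(workorder.sign_off())"
```

```text
the job is handed in; nothing more can be done
None
```

The fat battery is out: it rolled into the trough in front of its dispenser, and the gate is shut again. I pressed the right-hand dispenser's rear paddle down to its stop with the closed fingertips, at about 11 N. I held it for 1.3 s, let it spring back, then moved the arm clear. The job was handed in at about 13 s on the robot's clock.

**Last checks:**
- **Paddle and gate:** the paddle is back within about 1 mm of where it started, and both views show the gate shut.
- **Battery:** both views show it lying in the trough.
- **Other objects:** the whistle, yo-yo, torch, prism and slim dispenser show only image-noise differences in the top view.
- **Contact:** the force on the tool is back near zero.

No check failed. My two estimates of the dispenser's heading differed by about 1° (10.6° and 11.6°), which did not matter for the press.

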